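Fit the drive spindle of a bench mixer

ROBOT

A 6-joint arm with a two-finger parallel gripper is mounted at the origin on the work surface. World frame = base frame: x ahead of the robot, y to its left, z up, the work surface at z = 0. Lengths are in m, angles in rad, forces in N, time in s.
With the tool pointing down it reaches from about 0.35 to 0.975 m from the base axis. Payload 17.4 kg.
Tool frame: the origin (TCP) lies midway between the tips of the shut fingers; the grasp point (between the pads) lies 19 mm behind it; y points along the fingers, z is the direction in which the jaws open and shut, and the axes are right-handed (so a half turn about y gives the same grasp; the last joint's range is limited). The gripper opens to 85 mm and grips with 20 to 120 N. Pads are 22 mm wide; open, the fingers measure 114 mm over their backs; the gripper's body (76 mm by 85 mm) begins 54 mm behind the grasp point. The pads swing forward as they close: fully open they stand 13 mm farther back than shut.
Start: joints at [-1.312, 0.116, 1.442, -0, 1.584, -0.038], TCP at [0.197, -0.645, 0.231] pointing down, gripper open.
Joint ranges: [-2.83, 2.83], [-0.83, 2.19], [0.07, 2.5], [-1.14, 4.28], [0.01, 3], [-2.97, 2.97]. Speed limits (rad/s): [1.89, 1.89, 2.22, 3.14, 3.14, 3.14].

INTERFACE

Orientations are given as [roll, pitch, yaw] about the fixed x, y, z axes, in that order (R = Rz(yaw) Ry(pitch) Rx(roll)).
In Python, from bench import arm, optics gives the robot as it stands. The module is installed in compiled form; this text tells all that it offers.
- The arm moves only by the tool move_arm, never from a script. Its argument "series" is a list that holds one entry, the list of rows, each a list of 7 numbers: the shift along the tool's x, y, z in m, then the turn, a rotation vector about the tool's x, y, z in degrees, then the finger opening in m, from 0 to 0.0854. A call has 1 to 20 rows; each row shifts and turns the commanded pose from where the row before left it, along the tool's axes as they then stand; what a row does not reach is not made up. A row lasts 1/8 s, in which the tool goes at most 62.5 mm and 10.7 degrees, less where a joint would pass 70% of its speed; a pose out of reach is approached as far as the arm can. A call is refused whole if a number of a shift passes 0.0625 or a number of a turn 10.7, either way. A call with a gripper value outside its range is refused whole. The fingers move at their own pace and stop on an object; the grip force is fixed at half the most. Time passes only in rows, so rows that do not move let the fingers close. It gives the time, the measured TCP pose, the force and the opening at its end, in the units of the state.
- arm.get_state(): the state, without advancing time (a new reading comes with each control period).
- optics.snapshot(name): name is "side" or "top"; returns the picture (420x560x3 uint8, red, green, blue); there is no depth.
- optics.camera_model(name): a dict with "vertical_fov" (degrees; the focal length in pixels is half the picture's height over the tangent of half this angle, whatever the lens; pixels are square), "cx", "cy" (the principal point, pixels), "rvec" (rotation vector, rad) and "tvec" (3), from world to camera coordinates, as OpenCV has them. Camera axes: x right, y down, z forward; pixel columns grow to the right and rows downward; lengths in m; the calibration is good to about 2 mm. A picture is of the moment at which its call begins. camera_model takes no time and is no camera call.
- arm.close_job(): hands the job in, once; it reports no verdict.
The state is a dict: "time_s": time; "q": joint angles; "joint_vel": joint speeds; "tau": joint torques, N m; "eef_pos": TCP position; "eef_rot": TCP orientation; "wrist_force": force on the tool from outside, world axes, zero at the start; "torque": the same for the moment, N m; "grip_width": finger opening in m.
Only numpy, scipy, OpenCV 4.12 (cv2) and the standard library are available. Lean on these libraries where they do the work, as an engineer would, in place of code of your own. Each camera call takes 0.05 s, during which the arm holds its last target. There are 200 camera calls.

TASK

Take the steel drive spindle from its parking block and thread it straight down through both bearing plates of the bench mixer. Pressing it lightly on the sprung drive coupling, without driving the coupling down to its stop, turn it until its tang drops into the coupling's slot and its collar sits flush on the top plate, then let go. Never force the spindle, and leave the beaker, the brown bottle and the tube rack where they stand.

Things in the scene. Friction and masses are not known exactly. Their poses are not given: they have to be found in the camera images.
- spindle_grip (a point): Centre of the black grip head of the loose steel spindle (0.14 to 0.24 kg). The head is a block 26 mm wide (point x), 14 mm thick (y), 42 mm tall (z), its top 17 mm above this point; pinch it across the 14 mm thickness. Site z is the spindle's axis, pointing up. It starts upright in the parking block.
- spindle_collar (a point): Centre of the underside of the spindle's round collar (26 mm across, 5 mm thick, just below the head), 30 mm below spindle_grip. At the start it rests on the parking block, the spindle upright, its head turned up to 1 rad either way from the block's x axis. Below it the round shaft is 14 mm across. Axes as spindle_grip.
- spindle_tip (a point): Centre of the end of the spindle's tang, its lowest point, 121 mm below spindle_grip and 91 mm below the collar's underside. The tang is flat: 12 mm wide along x (as the head's width), 4 mm thick along y, 15 mm long; above it the shaft has a 2 mm chamfer. A half turn of the spindle makes no difference.
- holder: White parking block, fixed: 70 x 70 x 100 mm tall, with an upright hole 16.5 mm wide and 95 mm deep in the middle of its top. Origin at the centre of its underside, z up. It may stand on either side of the mixer.
- mixer: Bench bench mixer, fixed. Origin at the centre of its underside, on the bearings' axis, z up. A white motor base 160 (x) x 140 (y) x 50 mm tall carries on four posts two level aluminium bearing plates, 90 x 90 x 10 mm, one above the other, tops 95 and 145 mm above the origin. With the spindle fully home the tang's end is 54 mm above the origin.
- mixer_bore (a point): Middle of the mouth of the top bearing hole, on the upper plate's top face, 145 mm above the mixer's origin; axes as the mixer's. The upright round hole is 15.5 mm wide and passes through the 10 mm plate.
- lower_bore (a point): Middle of the mouth of the lower bearing hole, on the lower plate's top face, 95 mm above the mixer's origin, same axis, width and depth as the top one.
- coupling_top (a point): Middle of the top of the sprung dark steel drive coupling at rest, on the bearings' axis, 66 mm above the mixer's origin. A slot 5.5 mm wide, 13.5 mm deep crosses its top through the axis, at an unknown heading, 0.2 to 1.6 rad anticlockwise (from above) of this point's x; the tang enters within about 0.12 rad of it. The drive is braked: it turns only above 0.08 N m.
- beaker: Bystander: small open glass beaker, 60 mm wide, 70 mm tall, loose. Origin at the centre of its underside.
- reagent: Bystander: closed brown glass bottle, 60 mm wide, 110 mm tall, loose. Origin at the centre of its underside.
- rack: Bystander: red plastic tube rack 100 (x) x 60 (y) mm with three capped tubes, 88 mm tall in all, loose. Origin at the centre of its underside.
- coupling (a joint): How far the sprung coupling is pressed down, m: 0 at rest, at most 0.006, where it meets its stop. It starts to sink at 3 N and reaches the stop at about 10 N (1.2 N per mm); beyond that it is rigid.
There are look-alikes about, which are no part of the job. Of the things like the mixer, leave any that is pink; of the rest the smaller one is meant.

How it is judged:
On the way, in this order (a step that is already met when the one before it is completed fails the run):
1. the tang is through the top bearing plate (z of spindle_tip in the frame of mixer below 0.13 m and horizontal distance between spindle_tip and mixer_bore below 0.006 m), for 0.1 s.
2. the tang is through the lower bearing plate too, on the bearings' axis (z of spindle_tip in the frame of mixer below 0.08 m and horizontal distance between spindle_tip and mixer_bore below 0.004 m), for 0.1 s.
At the end, for the whole second after the job is handed in: The spindle stands upright (within 3.5 degrees) through both bearing holes, its end within 4 mm of their axis, its tang down in the coupling's slot with the collar home on the top plate (within 2.5 mm), at rest and let go (z of spindle_tip in the frame of mixer below 0.0565 m and horizontal distance between spindle_tip and mixer_bore below 0.004 m and angle between spindle_grip's own z axis and vertical below 0.06 rad and linear speed of spindle below 0.02 m/s); the robot touches nothing.
It fails at once if the coupling is driven down to its stop (value of joint coupling above 0.0057 m).
It fails at once if the spindle is forced against the mixer with more than 40 N (contact force between spindle and mixer above 40 N).
It fails at once if the beaker is moved by more than 20 mm (distance of beaker from where it was at the start of the episode above 0.02 m).
It fails at once if the brown bottle is moved by more than 20 mm (distance of reagent from where it was at the start of the episode above 0.02 m).
It fails at once if the tube rack is moved by more than 20 mm (distance of rack from where it was at the start of the episode above 0.02 m).
It also fails if it takes over 67 s, if anything falls off the work surface, if the arm or the gripper's body presses on something with over 40 N, if the wrist force passes 120 N, or if a joint passes its speed limit or range.

## Working session

There is one attempt and no reset: what is moved stays moved. The work goes in short steps, Python scripts to look and compute and a tool call to move; the robot and the scene stay as the last step left them, time stands still between calls to the robot, and variables do not carry over. Pictures are saved under pics/ and viewed, about 8 in all and at most 12, crops included, and the job is handed in when it is done.

Besides the shell and the picture viewer there is one more tool, called after ">>>" as name(argument=value, ...), one argument or row to a line, values as JSON. move_arm: Moves the arm, as the interface text tells. Its arguments: {"type":"object","properties":{"series":{"type":"array"}},"required":["series"]}

```bash
mkdir -p pics; python3 - <<'E'
from bench import arm, optics
import cv2
for n in("side","top"):
    im=optics.snapshot(n); cv2.imwrite(f"pics/{n}0.png",cv2.resize(im[:,:,::-1],(784,588),interpolation=cv2.INTER_CUBIC)); cv2.imwrite(f"pics/{n}_raw0.png",im[:,:,::-1])
    print(n,optics.camera_model(n))
print(arm.get_state())
E
```

```text
side {'vertical_fov': 55.81939133880889, 'cx': 283.45480316886943, 'cy': 205.4684027597386, 'rvec': array([ 0.58650149, -2.57977354,  1.24446988]), 'tvec': array([0.51972027, 0.22371113, 0.91871408])}
top {'vertical_fov': 42.02458363958757, 'cx': 284.4357185314573, 'cy': 222.46814014569472, 'rvec': array([ 2.11980411, -2.10776873,  0.208615  ]), 'tvec': array([-0.00635141,  0.58168966,  1.61217593])}
{'time_s': 0.1, 'q': array([-1.31178773e+00,  1.16447612e-01,  1.44221037e+00, -2.72966862e-05,
        1.58397275e+00, -3.77949739e-02]), 'joint_vel': array([-0.0013033 ,  0.00138416, -0.00230502, -0.00044475, -0.0003494 ,
       -0.00087767]), 'tau': array([ 1.42664740e-03, -7.33670139e+01, -6.33785677e+01, -3.80196482e-06,
        5.27801894e-03,  1.63786808e-05]), 'eef_pos': array([ 0.19735832, -0.64532916,  0.23062213]), 'eef_rot': array([-1.57183470e+00,  1.19497130e-05, -2.84478943e+00]), 'wrist_force': array([-0.22560625,  0.49176717,  0.71099006]), 'torque': array([-0.00628191,  0.06026541, -0.00507531]), 'grip_width': 0.08515378013903838}
```

View pics/side0.png

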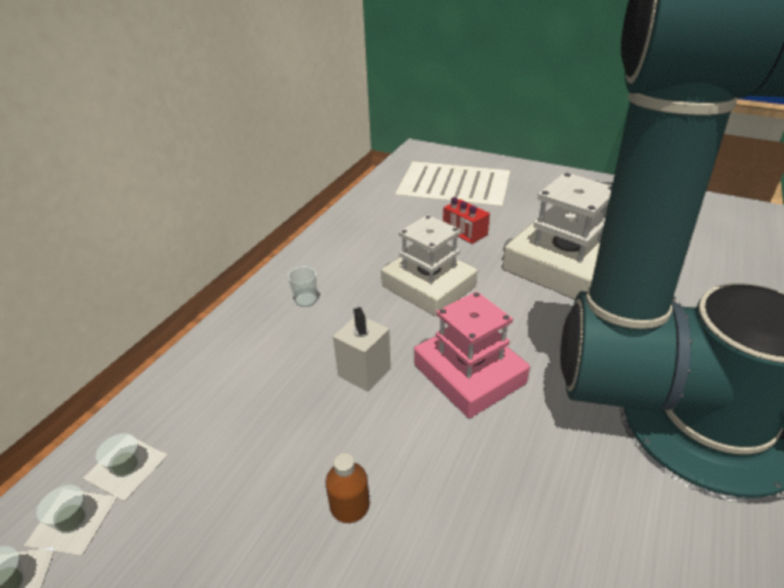

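View pics/top0.png

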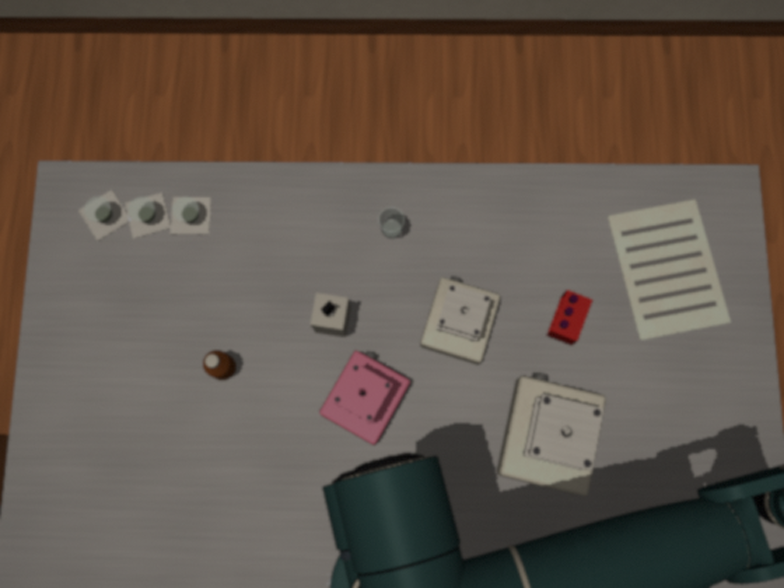

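The target is the small white mixer: side view (430,232), top view (464,310). The holder with the spindle is at top (330,312) and side (361,340). The pink and the larger white mixers are decoys. I'll enlarge these areas next.

```bash
python3 - <<'E'
import cv2
t=cv2.imread("pics/top_raw0.png")[190:265,215:365]; cv2.imwrite("pics/tc.png",cv2.resize(t,None,fx=5.3333,fy=5.3333,interpolation=cv2.INTER_CUBIC))
s=cv2.imread("pics/side_raw0.png")[150:250,235:345]; cv2.imwrite("pics/sc.png",cv2.resize(s,None,fx=6,fy=6,interpolation=cv2.INTER_CUBIC))
E
```

```text
(no output)
```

View pics/tc.png

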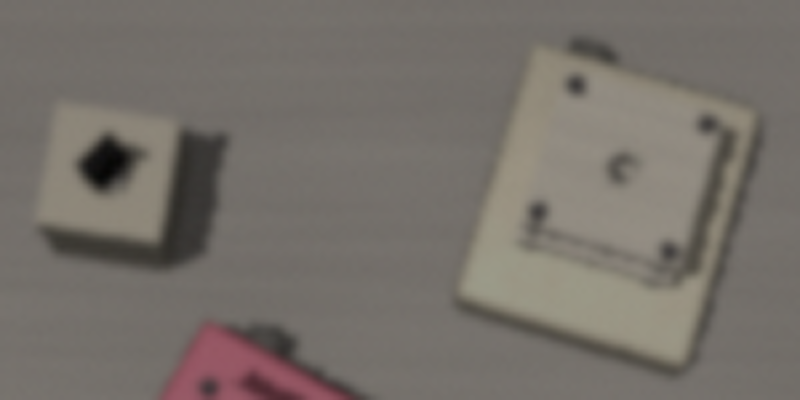

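View pics/sc.png

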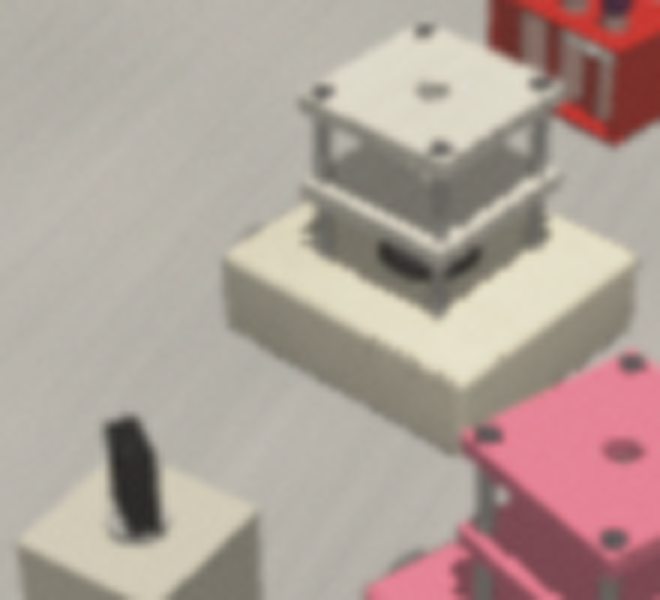

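```bash
cat >h.py <<'E'
import numpy as np, cv2
from bench import arm, optics
from scipy.spatial.transform import Rotation as Ro
from scipy.optimize import minimize
class C:
    def __init__(s,n):
        m=optics.camera_model(n); s.n=n; f=210/np.tan(np.radians(m["vertical_fov"])/2)
        s.K=np.array([[f,0,m["cx"]],[0,f,m["cy"]],[0,0,1.]]); s.r=m["rvec"]; s.t=m["tvec"]; s.R=cv2.Rodrigues(s.r)[0]
    def ray(s,uv,z):
        uv=np.atleast_2d(uv); d=np.c_[uv,np.ones(len(uv))]@np.linalg.inv(s.K).T@s.R; o=-s.R.T@s.t
        return (o+d*((z-o[2])/d[:,2])[:,None])
    def proj(s,P): return cv2.projectPoints(np.asarray(P,float).reshape(-1,3),s.r,s.t,s.K,None)[0].reshape(-1,2)
top,side=C("top"),C("side")
def crop(uv,o,k): return np.array(o)+(np.atleast_2d(uv)+.5)/k-.5
def box(c,yaw,zlo,zhi,w,t):
    a=np.array([[x,y] for x in(-w/2,w/2) for y in(-t/2,t/2)])@np.array([[np.cos(yaw),np.sin(yaw)],[-np.sin(yaw),np.cos(yaw)]])+c
    return np.r_[np.c_[a,[zlo]*4],np.c_[a,[zhi]*4]]
def mask(cam,P,shape=(420,560),k=4):
    m=np.zeros((shape[0]*k,shape[1]*k),np.uint8); h=cv2.convexHull(((cam.proj(P)+.5)*k-.5).astype(np.float32))
    cv2.fillPoly(m,[h.round().astype(np.int32)],255); return cv2.resize(m,shape[::-1],interpolation=cv2.INTER_AREA)/255.
E
python3 - <<'E'
from h import *
np.set_printoptions(precision=4,suppress=True)
tb=crop([(577,85),(708,124),(669,251),(538,212)],(215,190),5.3333); th=crop((623,170),(215,190),5.3333)
sb=crop([(425,31),(541,83),(439,148),(322,91)],(235,150),6); sh=crop((432,91),(235,150),6)
for c,b,h in((top,tb,th),(side,sb,sh)):
    P=c.ray(b,.146); print(c.n,P[:,:2].tolist(),"mean",P.mean(0)[:2],"hole",c.ray(h,.145)[0,:2]); 
    e=np.roll(P,-1,0)-P; print(np.linalg.norm(e,axis=1),np.degrees(np.arctan2(e[:,1],e[:,0])))
for c,b in((top,crop([(60,102),(180,122),(162,246),(40,224)],(215,190),5.3333)),(side,crop([(18,540),(138,460),(258,514),(145,600)],(235,150),6))):
    P=c.ray(b,.1); e=np.roll(P,-1,0)-P; print(c.n,"holder",P.mean(0)[:2],np.linalg.norm(e,axis=1),np.degrees(np.arctan2(e[:,1],e[:,0])))
# head fit
ob={}
for c,o,s in((top,(218,205),(28,28)),(side,(245,212),(26,32))):
    g=cv2.cvtColor(cv2.imread(f"pics/{c.n}_raw0.png"),cv2.COLOR_BGR2GRAY).astype(float)
    sl=(slice(o[1],o[1]+s[1]),slice(o[0],o[0]+s[0])); g=g[sl]; bg=np.percentile(g,70); ob[c.n]=(c,sl,np.clip((bg-g)/(bg-g.min()),0,1)); print(c.n,bg,g.min())
def cost(p,cs):
    e=0
    for n,(dx) in cs.items():
        c,sl,w=ob[n]; m=cv2.GaussianBlur(mask(c,box(np.array(p[:2])+dx,p[2],.105,.147,.026,.014)),(0,0),.8)[sl]; e+=((m-w)**2).sum()
    return e
for cs in({"top":0},{"side":0},{"top":0,"side":0}):
    best=min((minimize(cost,[*P.mean(0)[:2],y],args=(cs,),method="Nelder-Mead",options=dict(initial_simplex=np.array([[*P.mean(0)[:2],y]]*4)+np.r_[np.zeros((1,3)),np.diag([.005,.005,.2])])) for y in np.arange(-1.5,1.6,.4)),key=lambda r:r.fun)
    print(list(cs),best.x,best.fun)
E
```

```text
top [[0.614822688530776, -0.1147692697077717], [0.5933966723540394, -0.18586185212513454], [0.5231188199723946, -0.1636494243238246], [0.5441536869264316, -0.09311832359539261]] mean [ 0.5689 -0.1393] hole [ 0.5678 -0.1394]
[0.0743 0.0737 0.0736 0.0739] [-106.7719  162.46     73.3936  -17.0336]
side [[0.5958927709445663, -0.18767950616128504], [0.5262409588031518, -0.16646149605580995], [0.548304215413671, -0.09540789728874022], [0.6183980503247465, -0.11719735512578666]] mean [ 0.5722 -0.1417] hole [ 0.5713 -0.1401]
[0.0728 0.0744 0.0734 0.074 ] [ 163.0577   72.7496  -17.2684 -107.7085]
top holder [0.5737 0.1432] [0.0685 0.0712 0.0693 0.0703] [-99.3626 173.0204  79.9633  -7.5377]
side holder [0.5754 0.1439] [0.0663 0.0613 0.0653 0.0637] [-107.697   171.9078   74.3015   -7.5537]
top 132.0 7.0
side 188.0 42.0
['top'] [0.5741 0.1433 2.3051] 10.531352118510682
['side'] [0.5765 0.1438 2.3136] 3.1933638774677493
['top', 'side'] [ 0.5756  0.1441 -0.8435] 16.5939133880486
```

>>> move_arm(
  series=[
    [[0,-0.02,0,0,-10.45,0,0.085],[0,-0.02,0,0,-10.45,0,0.085],[0,-0.02,0,0,-10.45,0,0.085],[0,-0.02,0,0,-10.45,0,0.085],[0,-0.02,0,0,-10.45,0,0.085],[0,0,0,0,-10.45,0,0.085],[0,0,0,0,-10.45,0,0.085],[0,0,0,0,-10.45,0,0.085],[0,0,0,0,-10.45,0,0.085],[0,0,0,0,-10.45,0,0.085],[0,0,0,0,-10.45,0,0.085]],
  ],
)

```text
time_s: 1.48
eef_pos: [0.1974, -0.6454, 0.3308]
eef_rot: [-1.57, 0.001, -0.833]
wrist_force: [-0.0, -1.0, 0.8]
grip_width: 0.0848
```

>>> move_arm(
  series=[
    [[-0.01,0,0.025,0,0,0,0.085],[-0.02,0,0.049,0,0,0,0.085],[-0.02,0,0.049,0,0,0,0.085],[-0.02,0,0.049,0,0,0,0.085],[-0.02,0,0.049,0,0,0,0.085],[-0.02,0,0.049,0,0,0,0.085],[-0.02,0,0.049,0,0,0,0.085],[-0.02,0,0.049,0,0,0,0.085],[-0.02,0,0.049,0,0,0,0.085],[-0.02,0,0.049,0,0,0,0.085],[-0.02,0,0.049,0,0,0,0.085],[-0.02,0,0.049,0,0,0,0.085],[-0.02,0,0.049,0,0,0,0.085],[-0.02,0,0.049,0,0,0,0.085],[-0.02,0,0.049,0,0,0,0.085],[-0.02,0,0.049,0,0,0,0.085],[-0.02,0,0.049,0,0,0,0.085],[0,0,0,0,0,0,0.05],[0,0,0,0,0,0,0.05]],
  ],
)

```text
time_s: 3.85
eef_pos: [0.5783, 0.1406, 0.3309]
eef_rot: [-1.572, 0.0, -0.838]
wrist_force: [0.2, -0.5, -0.4]
grip_width: 0.0513
```

>>> move_arm(
  series=[
    [[-0.0042,0.02,0,0,0,0,0.05],[0,0.04,0,0,0,0,0.05],[0,0.04,0,0,0,0,0.05],[0,0.03,0,0,0,0,0.05],[0,0.01,0,0,0,0,0.05],[0,0,0,0,0,0,0.05]],
  ],
)

```text
time_s: 4.6
eef_pos: [0.5753, 0.1435, 0.1912]
eef_rot: [-1.571, 0.0, -0.839]
wrist_force: [-0.0, 0.5, 0.6]
grip_width: 0.0501
```

```bash
python3 - <<'E'
from h import *
ims=[]
for c in(side,top):
    im=optics.snapshot(c.n)[:,:,::-1].copy(); cv2.imwrite(f"pics/{c.n}_raw1.png",im)
    s=arm.get_state(); p=s["eef_pos"]; R=Ro.from_euler("xyz",s["eef_rot"]).as_matrix()
    uv=c.proj([p, p+R@[0,0,.025], p-R@[0,0,.025], p+R@[.011,0,.025],p-R@[.011,0,-.025]]); o=(uv[0]-[45,55]).round().astype(int)
    cr=cv2.resize(im[max(o[1],0):o[1]+100,o[0]:o[0]+66],None,fx=6,fy=6,interpolation=cv2.INTER_CUBIC); o[1]=max(o[1],0)
    for q in uv: cv2.circle(cr,tuple(((q-o+.5)*6-.5).round().astype(int)),2,(0,0,255),-1)
    print(c.n,o,uv); ims.append(cv2.copyMakeBorder(cr,0,600-cr.shape[0],0,0,0))
cv2.imwrite("pics/v1.png",np.hstack(ims)); print(s["eef_pos"],s["eef_rot"])
E
```

```text
side [210 153] [[255.34591037 207.68552112]
 [244.60764497 209.71322945]
 [265.96630487 205.68007038]
 [243.66770928 206.84102405]
 [245.56517477 212.63919798]]
top [187 160] [[232.10684448 214.70530639]
 [226.35343088 208.23304103]
 [237.88839474 221.20922389]
 [229.31955356 205.71018781]
 [223.38184869 210.76053787]]
[0.57593239 0.14374882 0.19266993] [-1.56927285e+00 -8.98387508e-04 -8.38863600e-01]
```

View pics/v1.png

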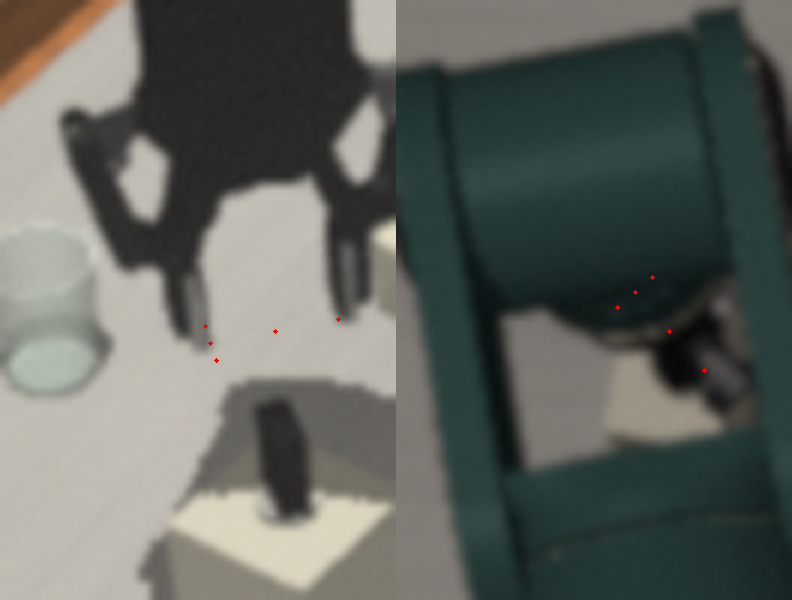

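The side view shows the open fingertips where the calibration predicts them, at about (205,345) and (338,318). The head lies midway below, near (283,450). The top view is blocked by the arm. I'll go down and grip.

>>> move_arm(
  series=[
    [[0,0.02,0,0,0,0,0.05],[0,0.03,0,0,0,0,0.05],[0,0.02,0,0,0,0,0.05],[0,0.0066,0,0,0,0,0.05],[0,0,0,0,0,0,0.035],[0,0,0,0,0,0,0.025],[0,0,0,0,0,0,0.02],[0,0,0,0,0,0,0.018],[0,0,0,0,0,0,0.016]],
  ],
)

```text
time_s: 5.82
eef_pos: [0.5756, 0.1439, 0.1149]
eef_rot: [-1.571, -0.0, -0.839]
wrist_force: [0.0, -0.5, 0.5]
grip_width: 0.016
```

>>> move_arm(
  series=[
    [[0,0,0,0,0,0,0.014],[0,0,0,0,0,0,0.012],[0,0,0,0,0,0,0.01],[0,0,0,0,0,0,0.005],[0,0,0,0,0,0,0.005]],
  ],
)

```text
time_s: 6.45
eef_pos: [0.5757, 0.1439, 0.1149]
eef_rot: [-1.571, -0.0, -0.839]
wrist_force: [-1.0, -0.4, 4.5]
grip_width: 0.0132
```

```bash
python3 - <<'E'
from h import *
for i in range(3):
    im=optics.snapshot("side"); s=arm.get_state(); print(s["eef_pos"],s["eef_rot"],s["wrist_force"],s["torque"],s["grip_width"])
cv2.imwrite("pics/side_raw2.png",im[:,:,::-1])
E
```

```text
[0.57568155 0.14390354 0.11486599] [-1.57057849e+00 -1.42966082e-04 -8.38516247e-01] [-0.55432987  0.06500768  4.93040938] [-0.05897937  0.17748941 -0.02892534] 0.013628883800275028
[0.57568048 0.14392385 0.11490915] [-1.57052006e+00 -1.37994667e-04 -8.38556956e-01] [-0.24273004  0.13686185  4.49200985] [-0.08287849  0.12772213 -0.02709481] 0.013109033513848815
[0.57567775 0.14389794 0.11487212] [-1.57061363e+00 -1.48042880e-04 -8.38549715e-01] [-1.56280328  0.04390406  5.39272378] [-0.0589177   0.17925069 -0.02139401] 0.013121071107287354
```

>>> move_arm(
  series=[
    [[0,-0.003,0,0,0,0,0.005],[0,-0.005,0,0,0,0,0.005],[0,-0.01,0,0,0,0,0.005],[0,-0.015,0,0,0,0,0.005],[0,-0.02,0,0,0,0,0.005],[0,-0.02,0,0,0,0,0.005],[0,-0.02,0,0,0,0,0.005],[0,-0.02,0,0,0,0,0.005],[0,-0.02,0,0,0,0,0.005],[0,-0.015,0,0,0,0,0.005],[0,-0.01,0,0,0,0,0.005],[0,-0.002,0,0,0,0,0.005],[0,0,0,0,0,0,0.005]],
  ],
)

```text
time_s: 8.22
eef_pos: [0.5755, 0.1439, 0.2742]
eef_rot: [-1.571, 0.0, -0.838]
wrist_force: [-0.3, 0.5, -0.7]
grip_width: 0.0129
```

```bash
python3 - <<'E'
from h import *
F=[]
for i in range(3):
    im=optics.snapshot("side"); s=arm.get_state(); F.append(np.r_[s["wrist_force"],s["torque"]])
print(s["eef_pos"],s["eef_rot"],np.mean(F,0).round(3),s["grip_width"])
im=im[:,:,::-1].copy(); cv2.imwrite("pics/side_raw3.png",im)
p=s["eef_pos"]; g=p+[0,0,.015]  # grip point if unshifted
P=[g+[0,0,d] for d in(.0,-.03,-.106,-.121)]; uv=side.proj(P); o=(uv[1]-[40,40]).round().astype(int); print(o,uv)
cr=cv2.resize(im[o[1]:o[1]+90,o[0]:o[0]+80],None,fx=6.6,fy=6.6,interpolation=cv2.INTER_CUBIC)
for q in uv: cv2.circle(cr,tuple(((q-o+.5)*6.6-.5).round().astype(int)),2,(0,0,255),-1)
cv2.imwrite("pics/v2.png",cr)
E
```

```text
[0.57545914 0.14385546 0.27404666] [-1.57161106e+00  4.46393181e-04 -8.38551899e-01] [ 0.18  -0.558 -1.122  0.002 -0.006 -0.033] 0.012980402842779088
[213 144] [[252.40440273 172.28794645]
 [253.37289642 183.80356546]
 [255.65007851 210.87979898]
 [256.07207083 215.89738739]]
```

View pics/v2.png

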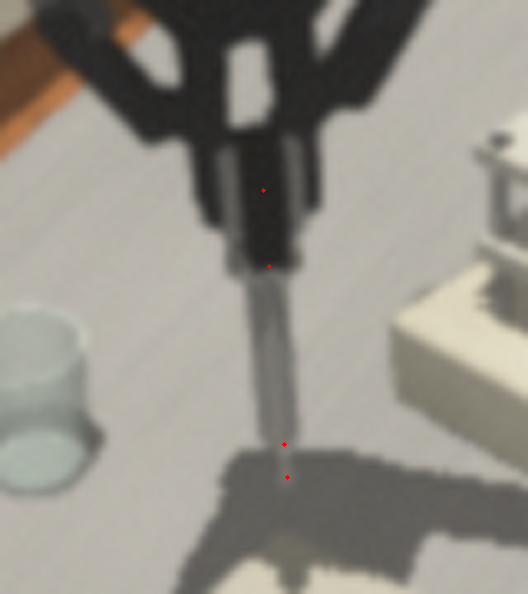

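The spindle hangs straight between the pads. In the crop its shaft runs from (265,275) to (279,440), about 0.7 raw px left of the prediction. Next I turn it to the start of the slot sweep and carry it over to the bore.

>>> move_arm(
  series=[
    [[0,0,0,0,9.4,0,0.005],[0,0,0,0,9.4,0,0.005],[0,0,0,0,9.4,0,0.005],[0,0,0,0,9.4,0,0.005],[0,0,0,0,9.4,0,0.005],[0.01,0,0.001,0,0,0,0.005],[0.02,0,0.002,0,0,0,0.005],[0.035,0,0.002,0,0,0,0.005],[0.035,0,0.003,0,0,0,0.005],[0.035,0,0.003,0,0,0,0.005],[0.035,0,0.003,0,0,0,0.005],[0.035,0,0.002,0,0,0,0.005],[0.035,0,0.002,0,0,0,0.005],[0.025,0,0.002,0,0,0,0.005],[0.012,0,0,0,0,0,0.005],[0.006,0,0,0,0,0,0.005],[0,0,0,0,0,0,0.005],[0,0,0,0,0,0,0.005]],
  ],
)

```text
time_s: 10.62
eef_pos: [0.5707, -0.1391, 0.2748]
eef_rot: [-1.571, 0.0, -1.658]
wrist_force: [-0.3, 0.1, -2.1]
grip_width: 0.0129
```

```bash
cat >look.py <<'E'
from h import *
import sys
F=[];I=[];T=[];E=[]
for i in range(6):
    I.append(optics.snapshot("side").astype(float)); s=arm.get_state(); F.append(np.r_[s["wrist_force"],s["torque"]]); T.append(s["eef_pos"]);E.append(s["eef_rot"])
p=np.mean(T,0); print(p.round(4),np.mean(E,0).round(4),np.mean(F,0).round(3),s["grip_width"],s["time_s"])
im=np.mean(I,0)[:,:,::-1]; k=float(sys.argv[2]); nm=sys.argv[1]; cv2.imwrite(f"pics/{nm}_raw.png",im)
g=p+[0,0,.015]; uv=side.proj([g+[0,0,d] for d in(0,-.03,-.106,-.121)]+[[.571,-.1405,.145]]); w,h=int(780/k),int(590/k)
o=(uv[4]-[w/2,h*.55]).round().astype(int); print(o,uv.round(2).tolist())
cr=cv2.resize(im.astype(np.uint8)[o[1]:o[1]+h,o[0]:o[0]+w],None,fx=k,fy=k,interpolation=cv2.INTER_CUBIC)
for q in uv: cv2.circle(cr,tuple(((q-o+.5)*k-.5).round().astype(int)),1,(0,0,255),-1)
cv2.imwrite(f"pics/{nm}.png",cr)
E
python3 look.py v3 10
```

```text
[ 0.5707 -0.1393  0.2747] [-1.5707  0.     -1.6581] [ 0.022  0.067 -1.264  0.014 -0.016  0.002] 0.013581320918756438 10.925
[268 132] [[307.45, 118.19], [307.28, 128.53], [306.87, 153.17], [306.79, 157.78], [306.74, 164.71]][ WARN:0@5.821] global loadsave.cpp:1063 imwrite_ Unsupported depth image for selected encoder is fallbacked to CV_8U.
```

View pics/v3.png

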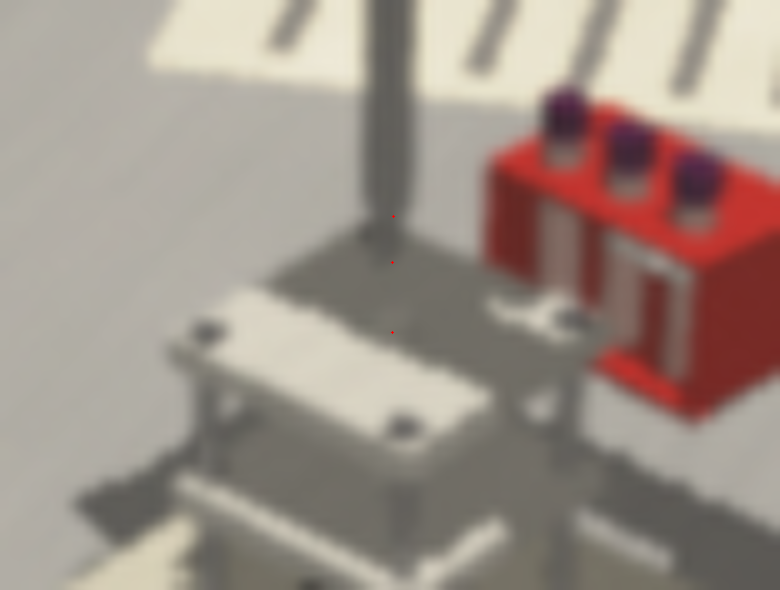

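```bash
python3 - <<'E'
from h import *
np.set_printoptions(precision=4,suppress=True)
print("side cam pos",-side.R.T@side.t,"top",-top.R.T@top.t)
def blob(im,uv,r):
    x,y=np.round(uv).astype(int); g=im[y-r:y+r+1,x-r:x+r+1]; Y,X=np.mgrid[y-r:y+r+1,x-r:x+r+1]
    w=np.clip(np.percentile(g,60)*.93-g,0,None); return [(w*X).sum()/w.sum(),(w*Y).sum()/w.sum()]
pts={"top":crop([(577,85),(708,124),(669,251),(538,212),(623,170)],(215,190),5.3333),"side":crop([(425,31),(541,83),(439,148),(322,91),(432,91)],(235,150),6)}
for c in(top,side):
    im=cv2.cvtColor(cv2.imread(f"pics/{c.n}_raw0.png"),cv2.COLOR_BGR2GRAY).astype(float)
    b=np.array([blob(im,p,3) for p in pts[c.n]]); print(c.n,(b-pts[c.n]).tolist())
    for z in(.145,.147): P=c.ray(b,z); print(z,P[:4].mean(0),P[4]); print(np.linalg.norm(np.roll(P[:4],-1,0)-P[:4],axis=1))
    print("bolt mean px",b[:4].mean(0),"hole px",b[4])
im=cv2.imread("pics/v3_raw.png").astype(float).mean(2)
p=np.array([.5707,-.1393])
def edges(row):
    d=np.gradient(cv2.GaussianBlur(im,(0,0),.7)[row]); x=np.arange(560)
    L=slice(301,307);R=slice(307,313); f=lambda s,sg:(np.clip(sg*d[s],0,None)*x[s]).sum()/np.clip(sg*d[s],0,None).sum()
    return (f(L,-1)+f(R,1))/2, f(R,1)-f(L,-1)
for row in range(134,152,2):
    z=.2747+.015-.03-(row-128.53)/(153.17-128.53)*.076; print(row,edges(row),side.proj([[*p,z]])[0])
for d in([0,0],[.001,0],[0,.001]): print(d,side.proj([[*(p+d),.145]])[0])
E
```

```text
side cam pos [0.1935 0.7459 0.7552] top [ 0.2482 -0.011   1.6958]
top [[-0.20790477751285152, -0.06373481417034554], [0.627052049754468, 0.507684347759664], [0.6472589151193802, 0.8914075784901456], [-0.18375173294049318, 0.5133918698005004], [-0.9304187608352095, -0.6267400153024596]]
0.145 [ 0.5677 -0.1401  0.145 ] [ 0.5696 -0.1368  0.145 ]
[0.0771 0.0748 0.0762 0.0756]
0.147 [ 0.5673 -0.1399  0.147 ] [ 0.5692 -0.1366  0.147 ]
[0.077  0.0747 0.0761 0.0755]
bolt mean px [331.6276 221.5561] hole px [330.4766 220.8422]
side [[-0.23751506887219875, -0.8756669828659653], [1.5716679546820274, -1.9292664878597918], [0.12181442264551379, 1.3513892664470006], [-0.9612805101517665, 1.4071868357399069], [0.02627106518156097, -0.00799262956485336]]
0.145 [ 0.5725 -0.1437  0.145 ] [ 0.5713 -0.1402  0.145 ]
[0.0741 0.0908 0.0751 0.0849]
0.147 [ 0.5713 -0.1407  0.147 ] [ 0.57   -0.1373  0.147 ]
[0.0738 0.0905 0.0749 0.0847]
bolt mean px [306.6653 164.2801] hole px [306.6096 164.742 ]
134 (np.float64(306.56486600428866), np.float64(5.084413657489733)) [307.185  134.2025]
136 (np.float64(306.5062854476862), np.float64(5.089264684439456)) [307.1508 136.2429]
138 (np.float64(306.44136704930645), np.float64(4.975983049518106)) [307.1169 138.2689]
140 (np.float64(306.4807183968783), np.float64(4.972656499275047)) [307.0833 140.2806]
142 (np.float64(306.4386314358257), np.float64(5.322628707999115)) [307.0499 142.2781]
144 (np.float64(306.370358191581), np.float64(5.403756652053744)) [307.0167 144.2617]
146 (np.float64(306.33868596928596), np.float64(5.47387939027567)) [306.9837 146.2315]
148 (np.float64(306.309774546997), np.float64(5.444903223880544)) [306.951  148.1875]
150 (np.float64(306.2695075229796), np.float64(5.306366801877061)) [306.9185 150.1301]
[0, 0] [306.6707 164.9395]
[0.001, 0] [306.3493 164.8621]
[0, 0.001] [306.5302 165.1116]
```

>>> move_arm(
  series=[
    [[0.0004,0,-0.0017,0,0,0,0.005],[0,0.008,0,0,0,0,0.005],[0,0.008,0,0,0,0,0.005],[0,0.004,0,0,0,0,0.005],[0,0.001,0,0,0,0,0.005],[0,0.001,0,0,0,0,0.005],[0,0.001,0,0,0,0,0.005],[0,0.001,0,0,0,0,0.005],[0,0,0,0,0,0,0.005]],
  ],
)

```text
time_s: 12.05
eef_pos: [0.5689, -0.14, 0.2507]
eef_rot: [-1.571, -0.0, -1.659]
wrist_force: [-0.2, -0.5, -1.8]
grip_width: 0.0131
```

>>> move_arm(
  series=[
    [[0,0.001,0,0,0,0,0.005],[0,0.001,0,0,0,0,0.005],[0,0,0,0,0,0,0.005]],
  ],
)

```text
time_s: 12.42
eef_pos: [0.5689, -0.14, 0.2486]
eef_rot: [-1.571, 0.0, -1.659]
wrist_force: [-0.7, -0.5, -1.3]
grip_width: 0.013
```

>>> move_arm(
  series=[
    [[0,0.001,0,0,0,0,0.005],[0,0.001,0,0,0,0,0.005],[0,0,0,0,0,0,0.005]],
  ],
)

```text
time_s: 12.8
eef_pos: [0.5689, -0.14, 0.2466]
eef_rot: [-1.571, 0.0, -1.659]
wrist_force: [0.8, -1.0, -2.0]
grip_width: 0.0131
```

>>> move_arm(
  series=[
    [[0,0.001,0,0,0,0,0.005],[0,0.001,0,0,0,0,0.005],[0,0.001,0,0,0,0,0.005],[0,0,0,0,0,0,0.005]],
  ],
)

```text
time_s: 13.3
eef_pos: [0.5689, -0.14, 0.2436]
eef_rot: [-1.571, 0.0, -1.659]
wrist_force: [0.3, -0.1, -1.0]
grip_width: 0.0132
```

>>> move_arm(
  series=[
    [[0,0.001,0,0,0,0,0.005],[0,0.001,0,0,0,0,0.005],[0,0.001,0,0,0,0,0.005],[0,0.001,0,0,0,0,0.005],[0,0.001,0,0,0,0,0.005],[0,0,0,0,0,0,0.005]],
  ],
)

```text
time_s: 14.05
eef_pos: [0.5689, -0.14, 0.2386]
eef_rot: [-1.571, 0.0, -1.659]
wrist_force: [-0.1, -0.8, -1.9]
grip_width: 0.0129
```

>>> move_arm(
  series=[
    [[0,0.001,0,0,0,0,0.005],[0,0.001,0,0,0,0,0.005],[0,0,0,0,0,0,0.005]],
  ],
)

```text
time_s: 14.42
eef_pos: [0.5689, -0.14, 0.2366]
eef_rot: [-1.571, 0.0, -1.659]
wrist_force: [0.2, 0.3, -1.6]
grip_width: 0.0134
```

>>> move_arm(
  series=[
    [[0,0.001,0,0,0,0,0.005],[0,0.0005,0,0,0,0,0.005],[0,0,0,0,0,0,0.005]],
  ],
)

```text
time_s: 14.8
eef_pos: [0.5689, -0.14, 0.2351]
eef_rot: [-1.571, -0.0, -1.659]
wrist_force: [0.1, 0.4, -1.5]
grip_width: 0.0135
```

>>> move_arm(
  series=[
    [[0,0.001,0,0,0,0,0.005],[0,0.0005,0,0,0,0,0.005],[0,0,0,0,0,0,0.005]],
  ],
)

```text
time_s: 15.18
eef_pos: [0.5689, -0.14, 0.2337]
eef_rot: [-1.571, -0.0, -1.659]
wrist_force: [0.5, 0.0, -1.7]
grip_width: 0.0131
```

>>> move_arm(
  series=[
    [[0,0.0005,0,0,0,0,0.005],[0,0.0005,0,0,0,0,0.005],[0,0,0,0,0,0,0.005]],
  ],
)

```text
time_s: 15.55
eef_pos: [0.569, -0.1401, 0.2327]
eef_rot: [-1.571, -0.0, -1.659]
wrist_force: [1.8, -0.3, -1.4]
grip_width: 0.0134
```

>>> move_arm(
  series=[
    [[0,0.0005,0.0003,0,0,0,0.005],[0,0.0005,0,0,0,0,0.005],[0,0.0005,0,0,0,0,0.005],[0,0,0,0,0,0,0.005]],
  ],
)

```text
time_s: 16.05
eef_pos: [0.5692, -0.14, 0.2311]
eef_rot: [-1.571, -0.0, -1.659]
wrist_force: [1.7, -1.4, -1.0]
grip_width: 0.0132
```

>>> move_arm(
  series=[
    [[0,0.001,0,0,0,0,0.005],[0,0.001,0,0,0,0,0.005],[0,0.001,0,0,0,0,0.005],[0,0,0,0,0,0,0.005]],
  ],
)

```text
time_s: 16.55
eef_pos: [0.5692, -0.1401, 0.2281]
eef_rot: [-1.571, -0.0, -1.659]
wrist_force: [1.3, -0.8, -3.2]
grip_width: 0.013
```

```bash
python3 look.py v4 8 2>/dev/null
```

```text
[ 0.5692 -0.1401  0.2281] [-1.5709  0.     -1.6589] [ 1.078e+00 -1.025e+00 -2.243e+00 -2.390e-01 -2.610e-01 -1.000e-03] 0.01324800836616633 16.85
[258 125] [[307.81, 134.09], [307.64, 143.88], [307.22, 167.26], [307.14, 171.65], [306.74, 164.71]]
```

View pics/v4.png

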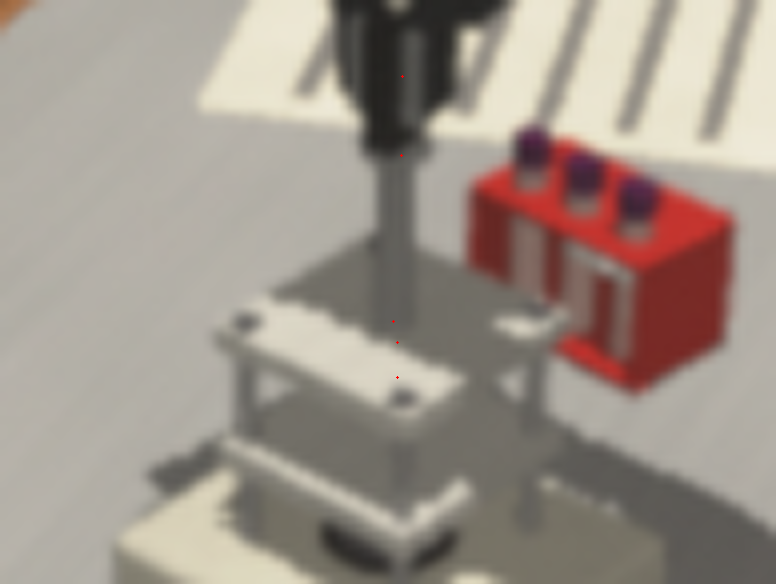

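The shaft now stands in the upper bore, entering at about (395,325) in the crop, with only light side force. On to the lower plate.

>>> move_arm(
  series=[
    [[0.0003,0.001,0.0003,0,0,0,0.005],[0,0.002,0,0,0,0,0.005],[0,0.002,0,0,0,0,0.005],[0,0.002,0,0,0,0,0.005],[0,0.002,0,0,0,0,0.005],[0,0.001,0,0,0,0,0.005],[0,0,0,0,0,0,0.005]],
  ],
)

```text
time_s: 17.73
eef_pos: [0.5694, -0.1404, 0.2182]
eef_rot: [-1.571, 0.0, -1.659]
wrist_force: [0.2, 0.5, -2.0]
grip_width: 0.0129
```

>>> move_arm(
  series=[
    [[0,0.002,0,0,0,0,0.005],[0,0.002,0,0,0,0,0.005],[0,0.002,0,0,0,0,0.005],[0,0.002,0,0,0,0,0.005],[0,0.002,0,0,0,0,0.005],[0,0.002,0,0,0,0,0.005],[0,0,0,0,0,0,0.005]],
  ],
)

```text
time_s: 18.6
eef_pos: [0.5694, -0.1404, 0.206]
eef_rot: [-1.571, 0.0, -1.659]
wrist_force: [-0.4, 0.7, -1.2]
grip_width: 0.0132
```

>>> move_arm(
  series=[
    [[0,0.002,0,0,0,0,0.005],[0,0.002,0,0,0,0,0.005],[0,0.001,0,0,0,0,0.005],[0,0.001,0,0,0,0,0.005],[0,0.0005,0,0,0,0,0.005],[0,0,0,0,0,0,0.005]],
  ],
)

```text
time_s: 19.35
eef_pos: [0.5695, -0.1404, 0.1997]
eef_rot: [-1.571, 0.0, -1.659]
wrist_force: [-0.2, 0.1, -2.1]
grip_width: 0.0133
```

>>> move_arm(
  series=[
    [[0,0.001,0,0,0,0,0.005],[0,0.001,0,0,0,0,0.005],[0,0.001,0,0,0,0,0.005],[0,0,0,0,0,0,0.005]],
  ],
)

```text
time_s: 19.85
eef_pos: [0.5694, -0.1404, 0.1966]
eef_rot: [-1.571, 0.0, -1.659]
wrist_force: [-0.4, 0.0, -1.3]
grip_width: 0.013
```

>>> move_arm(
  series=[
    [[0,0.002,0,0,0,0,0.005],[0,0.002,0,0,0,0,0.005],[0,0.002,0,0,0,0,0.005],[0,0.002,0,0,0,0,0.005],[0,0,0,0,0,0,0.005]],
  ],
)

```text
time_s: 20.48
eef_pos: [0.5694, -0.1403, 0.1885]
eef_rot: [-1.571, 0.0, -1.659]
wrist_force: [0.4, -0.1, -1.8]
grip_width: 0.0131
```

>>> move_arm(
  series=[
    [[0,0.001,0,0,0,0,0.005],[0,0.001,0,0,0,0,0.005],[0,0.001,0,0,0,0,0.005],[0,0,0,0,0,0,0.005]],
  ],
)

```text
time_s: 20.98
eef_pos: [0.5694, -0.1404, 0.1856]
eef_rot: [-1.571, 0.0, -1.659]
wrist_force: [0.1, 1.2, -1.7]
grip_width: 0.0129
```

>>> move_arm(
  series=[
    [[0,0.0005,0,0,0,0,0.005],[0,0.0005,0,0,0,0,0.005],[0,0.0005,0,0,0,0,0.005],[0,0.0005,0,0,0,0,0.005],[0,0,0,0,0,0,0.005]],
  ],
)

```text
time_s: 21.6
eef_pos: [0.5695, -0.1403, 0.1837]
eef_rot: [-1.571, 0.0, -1.659]
wrist_force: [0.5, -0.6, -1.7]
grip_width: 0.0132
```

>>> move_arm(
  series=[
    [[0,0.001,0,0,0,0,0.005],[0,0.001,0,0,0,0,0.005],[0,0.001,0,0,0,0,0.005],[0,0,0,0,0,0,0.005]],
  ],
)

```text
time_s: 22.1
eef_pos: [0.5694, -0.1404, 0.1806]
eef_rot: [-1.571, 0.0, -1.659]
wrist_force: [-0.1, -1.1, -1.5]
grip_width: 0.0133
```

>>> move_arm(
  series=[
    [[0,0.002,0,0,0,0,0.005],[0,0.002,0,0,0,0,0.005],[0,0.002,0,0,0,0,0.005],[0,0.001,0,0,0,0,0.005],[0,0,0,0,0,0,0.005]],
  ],
)

```text
time_s: 22.72
eef_pos: [0.5695, -0.1404, 0.1736]
eef_rot: [-1.571, 0.0, -1.659]
wrist_force: [-0.2, 0.1, -1.3]
grip_width: 0.0129
```

>>> move_arm(
  series=[
    [[0,0.001,0,0,0,0,0.005],[0,0.001,0,0,0,0,0.005],[0,0.0005,0,0,0,0,0.005],[0,0,0,0,0,0,0.005]],
  ],
)

```text
time_s: 23.22
eef_pos: [0.5695, -0.1404, 0.1714]
eef_rot: [-1.57, -0.0, -1.659]
wrist_force: [0.1, 0.6, 1.5]
grip_width: 0.0134
```

>>> move_arm(
  series=[
    [[0,0.0005,0,0,0,0,0.005],[0,0.0005,0,0,0,0,0.005],[0,0.0005,0,0,0,0,0.005],[0,0,0,0,0,0,0.005]],
  ],
)

```text
time_s: 23.72
eef_pos: [0.5695, -0.1404, 0.1698]
eef_rot: [-1.571, -0.0, -1.659]
wrist_force: [0.8, -0.4, 3.5]
grip_width: 0.0131
```

```bash
cat >f.py <<'E'
from h import *
S=[]
for i in range(5):
    optics.snapshot("side"); s=arm.get_state(); S.append(np.r_[s["eef_pos"],s["eef_rot"],s["wrist_force"],s["torque"]])
print(np.mean(S,0).round(4),s["q"].round(2),s["time_s"])
E
python3 f.py
```

```text
[ 5.6950e-01 -1.4040e-01  1.6980e-01 -1.5706e+00 -0.0000e+00 -1.6588e+00
  1.0860e-01  1.5640e-01  3.0581e+00  6.0000e-04 -1.8100e-02  2.1400e-02] [-0.29 -0.05  1.71  0.    1.48 -0.2 ] 23.975
```

>>> move_arm(
  series=[
    [[0,0,0,0,-2,0,0.005],[0,0,0,0,-2,0,0.005],[0,0,0,0,-2,0,0.005],[0,0,0,0,0,0,0.005]],
  ],
)

```text
time_s: 24.48
eef_pos: [0.5695, -0.1404, 0.1697]
eef_rot: [-1.571, 0.0, -1.553]
wrist_force: [-0.6, 0.6, 2.8]
grip_width: 0.0134
```

>>> move_arm(
  series=[
    [[0,0,0,0,-2,0,0.005],[0,0,0,0,-2,0,0.005],[0,0,0,0,-2,0,0.005],[0,0,0,0,0,0,0.005]],
  ],
)

```text
time_s: 24.98
eef_pos: [0.5695, -0.1404, 0.1697]
eef_rot: [-1.571, -0.0, -1.449]
wrist_force: [-0.8, -0.1, 4.1]
grip_width: 0.0134
```

```bash
python3 f.py
```

```text
[ 0.5695 -0.1404  0.1697 -1.5708  0.     -1.4496 -0.2692 -0.1835  2.7837
  0.0167  0.0206 -0.0084] [-0.29 -0.05  1.71  0.    1.48 -0.41] 25.225
```

>>> move_arm(
  series=[
    [[0,0,0,0,-2,0,0.005],[0,0,0,0,-2,0,0.005],[0,0,0,0,-2,0,0.005],[0,0,0,0,0,0,0.005]],
  ],
)

```text
time_s: 25.72
eef_pos: [0.5695, -0.1404, 0.1697]
eef_rot: [-1.571, -0.0, -1.344]
wrist_force: [-0.1, 0.4, 3.8]
grip_width: 0.0133
```

>>> move_arm(
  series=[
    [[0,0,0,0,-2,0,0.005],[0,0,0,0,-2,0,0.005],[0,0,0,0,-2,0,0.005],[0,0,0,0,0,0,0.005]],
  ],
)

```text
time_s: 26.22
eef_pos: [0.5695, -0.1404, 0.1697]
eef_rot: [-1.571, 0.0, -1.239]
wrist_force: [-0.2, -0.1, 2.4]
grip_width: 0.0134
```

>>> move_arm(
  series=[
    [[0,0,0,0,-2,0,0.005],[0,0,0,0,-2,0,0.005],[0,0,0,0,-2,0,0.005],[0,0,0,0,0,0,0.005]],
  ],
)

```text
time_s: 26.72
eef_pos: [0.5695, -0.1404, 0.1697]
eef_rot: [-1.571, 0.0, -1.135]
wrist_force: [0.0, 0.9, 2.2]
grip_width: 0.0131
```

>>> move_arm(
  series=[
    [[0,0,0,0,-2,0,0.005],[0,0,0,0,-2,0,0.005],[0,0,0,0,-2,0,0.005],[0,0,0,0,0,0,0.005]],
  ],
)

```text
time_s: 27.22
eef_pos: [0.5695, -0.1404, 0.1697]
eef_rot: [-1.571, 0.0, -1.03]
wrist_force: [1.3, -0.2, 3.1]
grip_width: 0.013
```

>>> move_arm(
  series=[
    [[0,0,0,0,-2,0,0.005],[0,0,0,0,-2,0,0.005],[0,0,0,0,-2,0,0.005],[0,0,0,0,0,0,0.005]],
  ],
)

```text
time_s: 27.72
eef_pos: [0.5695, -0.1403, 0.1697]
eef_rot: [-1.571, 0.0, -0.925]
wrist_force: [0.6, 0.1, 3.3]
grip_width: 0.0132
```

>>> move_arm(
  series=[
    [[0,0,0,0,-2,0,0.005],[0,0,0,0,-2,0,0.005],[0,0,0,0,-2,0,0.005],[0,0,0,0,0,0,0.005]],
  ],
)

```text
time_s: 28.22
eef_pos: [0.5695, -0.1404, 0.1697]
eef_rot: [-1.571, 0.0, -0.82]
wrist_force: [-0.1, 0.2, 2.8]
grip_width: 0.0129
```

>>> move_arm(
  series=[
    [[0,0,0,0,-2,0,0.005],[0,0,0,0,-2,0,0.005],[0,0,0,0,-2,0,0.005],[0,0,0,0,0,0,0.005]],
  ],
)

```text
time_s: 28.72
eef_pos: [0.5695, -0.1404, 0.1697]
eef_rot: [-1.571, 0.0, -0.716]
wrist_force: [0.3, 0.3, 3.3]
grip_width: 0.0134
```

>>> move_arm(
  series=[
    [[0,0,0,0,-2,0,0.005],[0,0,0,0,-2,0,0.005],[0,0,0,0,-2,0,0.005],[0,0,0,0,0,0,0.005]],
  ],
)

```text
time_s: 29.22
eef_pos: [0.5695, -0.1404, 0.1697]
eef_rot: [-1.571, -0.0, -0.611]
wrist_force: [0.1, -0.5, 3.7]
grip_width: 0.0127
```

>>> move_arm(
  series=[
    [[0,0,0,0,-2,0,0.005],[0,0,0,0,-2,0,0.005],[0,0,0,0,-2,0,0.005],[0,0,0,0,0,0,0.005]],
  ],
)

```text
time_s: 29.72
eef_pos: [0.5695, -0.1404, 0.1697]
eef_rot: [-1.571, 0.0, -0.506]
wrist_force: [-0.4, 1.1, 3.0]
grip_width: 0.013
```

>>> move_arm(
  series=[
    [[0,0,0,0,-2,0,0.005],[0,0,0,0,-2,0,0.005],[0,0,0,0,-2,0,0.005],[0,0,0,0,0,0,0.005]],
  ],
)

```text
time_s: 30.22
eef_pos: [0.5695, -0.1404, 0.1697]
eef_rot: [-1.571, 0.0, -0.401]
wrist_force: [0.3, 0.6, 2.6]
grip_width: 0.0133
```

>>> move_arm(
  series=[
    [[0,0,0,0,-2,0,0.005],[0,0,0,0,-2,0,0.005],[0,0,0,0,-2,0,0.005],[0,0,0,0,0,0,0.005]],
  ],
)

```text
time_s: 30.72
eef_pos: [0.5695, -0.1404, 0.1697]
eef_rot: [-1.571, -0.0, -0.297]
wrist_force: [-0.1, -0.5, 2.5]
grip_width: 0.0132
```

>>> move_arm(
  series=[
    [[0,0,0,0,-2,0,0.005],[0,0,0,0,-2,0,0.005],[0,0,0,0,-2,0,0.005],[0,0,0,0,0,0,0.005]],
  ],
)

```text
time_s: 31.22
eef_pos: [0.5695, -0.1404, 0.1697]
eef_rot: [-1.571, 0.0, -0.192]
wrist_force: [-0.0, 0.1, 3.3]
grip_width: 0.0131
```

```bash
python3 f.py; python3 look.py v5 9 2>/dev/null
```

```text
[ 0.5695 -0.1404  0.1697 -1.5708  0.     -0.193  -0.0817 -0.0487  2.6528
  0.0636 -0.0119 -0.022 ] [-0.29 -0.05  1.71  0.    1.48 -1.66] 31.475
[ 0.5695 -0.1404  0.1697] [-1.5708  0.     -0.1929] [ 0.31   0.43   2.813  0.06  -0.02  -0.004] 0.013231113701983712 31.775
[264 129] [[307.42, 152.78], [307.26, 161.95], [306.87, 183.88], [306.8, 188.0], [306.74, 164.71]]
```

View pics/v5.png

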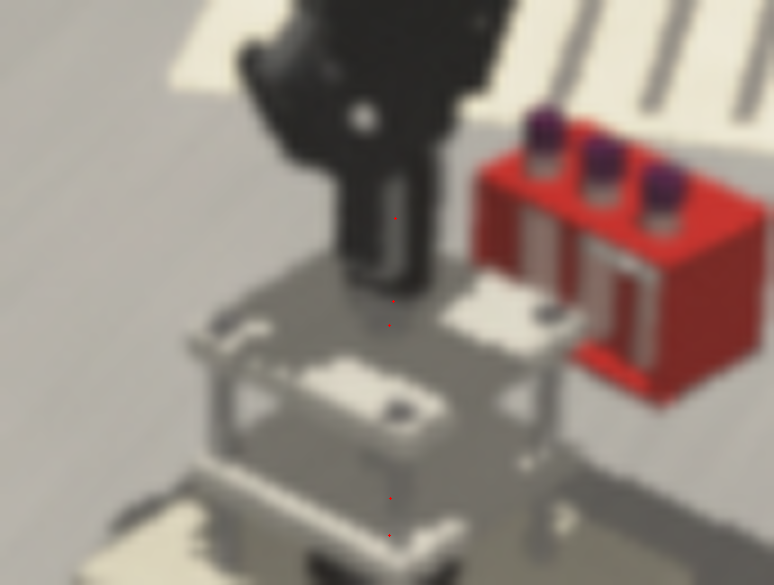

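```bash
python3 - <<'E'
from h import *
for c,b in((side,crop([(228,258),(463,385),(637,258)],(235,150),6)),(top,crop([(457,297),(536,45),(762,110),(687,365)],(215,190),5.3333))):
    P=c.ray(b,.05); e=np.diff(P,axis=0); print(c.n,P[:,:2].round(4).tolist(),np.linalg.norm(e,axis=1),np.degrees(np.arctan2(e[:,1],e[:,0])), (P[0]+P[2])/2)
E
```

```text
side [[0.6609, -0.0938], [0.515, -0.0507], [0.4755, -0.1784]] [0.15210988 0.13369104] [ 163.52977569 -107.21956353] [ 0.56819006 -0.13607761  0.05      ]
top [[0.5128, -0.0517], [0.6613, -0.0976], [0.6232, -0.2281], [0.4744, -0.1824]] [0.15539096 0.13592383 0.1556543 ] [ -17.16882142 -106.25584763  162.9422706 ] [ 0.56802575 -0.13987302  0.05      ]
```

I had the mixer's x axis wrong: the long side runs along -17°, so the slot lies between about -6° and +75°. The sweep continues from -11°.

>>> move_arm(
  series=[
    [[0,0,0,0,-2,0,0.005],[0,0,0,0,-2,0,0.005],[0,0,0,0,-2,0,0.005],[0,0,0,0,0,0,0.005]],
  ],
)

```text
time_s: 32.28
eef_pos: [0.5695, -0.1404, 0.1697]
eef_rot: [-1.571, -0.0, -0.087]
wrist_force: [-0.0, 1.1, 2.5]
grip_width: 0.0131
```

>>> move_arm(
  series=[
    [[0,0,0,0,-2,0,0.005],[0,0,0,0,-2,0,0.005],[0,0,0,0,-2,0,0.005],[0,0,0,0,0,0,0.005]],
  ],
)

```text
time_s: 32.78
eef_pos: [0.5695, -0.1404, 0.1697]
eef_rot: [-1.571, 0.0, 0.017]
wrist_force: [1.0, 0.5, 2.6]
grip_width: 0.0129
```

>>> move_arm(
  series=[
    [[0,0,0,0,-2,0,0.005],[0,0,0,0,-2,0,0.005],[0,0,0,0,-2,0,0.005],[0,0,0,0,0,0,0.005]],
  ],
)

```text
time_s: 33.28
eef_pos: [0.5695, -0.1404, 0.1697]
eef_rot: [-1.571, 0.0, 0.122]
wrist_force: [0.4, -0.2, 1.9]
grip_width: 0.0132
```

>>> move_arm(
  series=[
    [[0,0,0,0,-2,0,0.005],[0,0,0,0,-2,0,0.005],[0,0,0,0,-2,0,0.005],[0,0,0,0,0,0,0.005]],
  ],
)

```text
time_s: 33.78
eef_pos: [0.5695, -0.1403, 0.1697]
eef_rot: [-1.571, -0.0, 0.227]
wrist_force: [0.1, 0.1, 2.6]
grip_width: 0.0131
```

>>> move_arm(
  series=[
    [[0,0,0,0,-2,0,0.005],[0,0,0,0,-2,0,0.005],[0,0,0,0,-2,0,0.005],[0,0,0,0,0,0,0.005]],
  ],
)

```text
time_s: 34.28
eef_pos: [0.5695, -0.1404, 0.1697]
eef_rot: [-1.571, 0.0, 0.332]
wrist_force: [1.0, 0.4, 3.3]
grip_width: 0.0135
```

>>> move_arm(
  series=[
    [[0,0,0,0,-2,0,0.005],[0,0,0,0,-2,0,0.005],[0,0,0,0,-2,0,0.005],[0,0,0,0,0,0,0.005]],
  ],
)

```text
time_s: 34.78
eef_pos: [0.5694, -0.1405, 0.1694]
eef_rot: [-1.571, 0.0, 0.436]
wrist_force: [1.4, -1.2, -2.3]
grip_width: 0.0133
```

The force fell from about +3 N to -2.3 N, so the tang has dropped at yaw 0.44. I'll turn a little more towards the slot's middle and ease it down.

>>> move_arm(
  series=[
    [[0,0.001,0,0,-1.5,0,0.005],[0,0.001,0,0,-1.5,0,0.005],[0,0,0,0,0,0,0.005]],
  ],
)

```text
time_s: 35.15
eef_pos: [0.5694, -0.1404, 0.1675]
eef_rot: [-1.571, 0.0, 0.488]
wrist_force: [0.7, -0.6, -1.8]
grip_width: 0.013
```

>>> move_arm(
  series=[
    [[0,0.001,0,0,0,0,0.005],[0,0.001,0,0,0,0,0.005],[0,0,0,0,0,0,0.005]],
  ],
)

```text
time_s: 35.52
eef_pos: [0.5694, -0.1404, 0.1656]
eef_rot: [-1.571, 0.0, 0.488]
wrist_force: [0.1, -0.5, -1.7]
grip_width: 0.0133
```

```bash
python3 f.py
```

```text
[ 5.6950e-01 -1.4040e-01  1.6570e-01 -1.5707e+00  1.0000e-04  4.8790e-01
  5.1020e-01 -6.5570e-01 -1.7396e+00 -2.1040e-01 -1.0640e-01 -3.4000e-03] [-0.29 -0.05  1.72  0.    1.47 -2.34] 35.775
```

Free, no resistance. I'll lower it the rest of the way until the collar touches.

>>> move_arm(
  series=[
    [[0,0.001,0,0,0,0,0.005],[0,0.001,0,0,0,0,0.005],[0,0.001,0,0,0,0,0.005],[0,0.001,0,0,0,0,0.005],[0,0,0,0,0,0,0.005]],
  ],
)

```text
time_s: 36.4
eef_pos: [0.5694, -0.1404, 0.1616]
eef_rot: [-1.571, 0.0, 0.488]
wrist_force: [-0.5, -1.3, -1.8]
grip_width: 0.0133
```

>>> move_arm(
  series=[
    [[0,0.0005,0,0,0,0,0.005],[0,0.0005,0,0,0,0,0.005],[0,0,0,0,0,0,0.005]],
  ],
)

```text
time_s: 36.78
eef_pos: [0.5695, -0.1404, 0.1607]
eef_rot: [-1.571, -0.0, 0.488]
wrist_force: [1.2, -1.4, -1.4]
grip_width: 0.0129
```

>>> move_arm(
  series=[
    [[0,0.0004,0,0,0,0,0.005],[0,0.0003,0,0,0,0,0.005],[0,0,0,0,0,0,0.005]],
  ],
)

```text
time_s: 37.15
eef_pos: [0.5695, -0.1404, 0.16]
eef_rot: [-1.571, 0.0, 0.488]
wrist_force: [0.4, -0.9, -0.7]
grip_width: 0.0132
```

```bash
python3 f.py
```

```text
[ 0.5695 -0.1404  0.16   -1.5708  0.      0.4879  0.6206 -0.9116 -1.2564
 -0.2428 -0.1732 -0.0135] [-0.29 -0.05  1.73  0.    1.46 -2.34] 37.4
```

>>> move_arm(
  series=[
    [[0,0.0003,0,0,0,0,0.005],[0,0,0,0,0,0,0.005]],
  ],
)

```text
time_s: 37.65
eef_pos: [0.5695, -0.1404, 0.1599]
eef_rot: [-1.571, -0.0, 0.488]
wrist_force: [-0.6, -0.7, 1.1]
grip_width: 0.0132
```

```bash
python3 f.py
```

```text
[ 5.6950e-01 -1.4040e-01  1.5990e-01 -1.5709e+00 -1.0000e-04  4.8790e-01
 -6.0530e-01 -7.1880e-01  2.2923e+00 -1.8370e-01  7.6100e-02  4.4000e-03] [-0.29 -0.05  1.73 -0.    1.46 -2.34] 37.9
```

The collar is seated: the force rose to +2.3 N at the expected TCP height of 0.160. I'll let go and rise.

>>> move_arm(
  series=[
    [[0,0,0,0,0,0,0.016],[0,0,0,0,0,0,0.02],[0,0,0,0,0,0,0.03],[0,0,0,0,0,0,0.04],[0,0,0,0,0,0,0.045],[0,0,0,0,0,0,0.045],[0,-0.01,0,0,0,0,0.045],[0,-0.02,0,0,0,0,0.045],[0,-0.03,0,0,0,0,0.045],[0,-0.04,0,0,0,0,0.045],[0,-0.03,0,0,0,0,0.045],[0,-0.02,0,0,0,0,0.045],[0,0,0,0,0,0,0.045]],
  ],
)

```text
time_s: 39.52
eef_pos: [0.5698, -0.1404, 0.3114]
eef_rot: [-1.572, -0.002, 0.488]
wrist_force: [0.4, -0.2, -1.3]
grip_width: 0.0451
```

```bash
python3 look.py v6 7 2>/dev/null; python3 - <<'E'
from h import *
print(side.proj([[.5695,-.1404,.192],[.5695,-.1404,.145]])) 
E
```

```text
[ 0.5693 -0.1403  0.3087] [-1.5699e+00  9.0000e-04  4.8790e-01] [-0.339  0.094 -0.254  0.04  -0.007 -0.02 ] 0.045449706685047477 39.825
[251 119] [[308.31, 105.99], [308.12, 116.75], [307.66, 142.36], [307.58, 147.16], [306.74, 164.71]]
[[307.46516258 150.49897014]
 [307.21099325 164.84329837]]
```

View pics/v6.png

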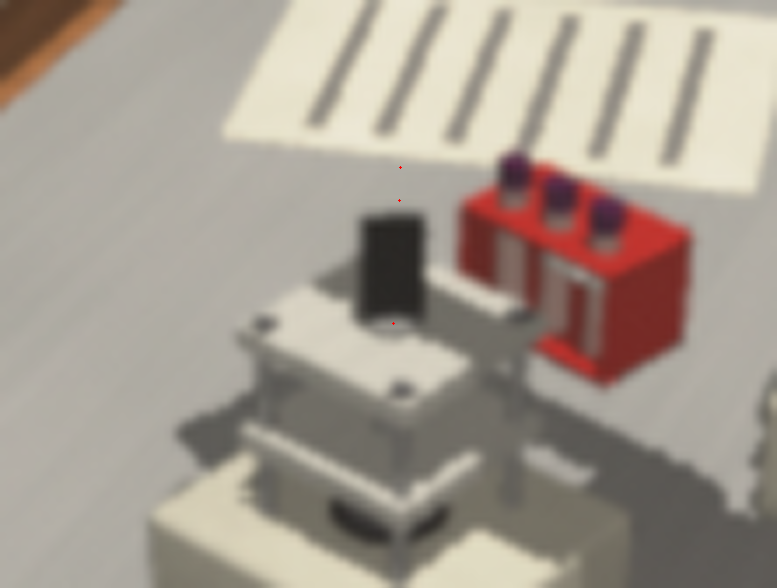

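The spindle stands upright, its collar flush on the top plate around (390,325) and its head from about (392,215) to (390,320). The gripper is clear and the rack is in place. Handing in.

```bash
python3 -c "
from bench import arm
print(arm.close_job())"
```

```text
the job is handed in; nothing more can be done
None
```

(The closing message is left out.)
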